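# Four clicks more preload

### The arm

A 6-joint arm with a two-finger parallel gripper is mounted at the origin on a cart in front of the work surface, level with it; the furniture and walls round the work are solid. World frame = base frame: x ahead of the robot, y to its left, z up, the work surface at z = 0. Lengths are in m, angles in rad, forces in N, time in s.
With the tool pointing down it reaches from about 0.3 to 0.875 m from the base axis. Payload 6.4 kg.
Tool frame: the origin (TCP) lies midway between the tips of the shut fingers; the grasp point (between the pads) lies 19 mm behind it; z points along the fingers, y is the line along which they close (so a half turn about z gives the same grasp; the last joint's range is limited). The gripper opens to 85 mm and grips with 20 to 120 N. Pads are 22 mm wide; open, the fingers measure 114 mm over their backs; the gripper's body (76 mm by 85 mm) begins 54 mm behind the grasp point. The pads swing forward as they close: fully open they stand 13 mm farther back than shut.
Start: joints at [1, 0.181, 1.607, -0, 1.354, -0.206], TCP at [0.205, 0.537, 0.231] pointing down, gripper open.
Joint ranges: [-2.99, 2.99], [-0.89, 2.07], [0.3, 2.58], [-1.14, 4.28], [0, 2.63], [-3.12, 3.12]. Speed limits (rad/s): [2.57, 2.57, 3.01, 3.14, 3.14, 3.14].

### API

Orientations are given as a 3x3 rotation matrix whose columns are the frame's x, y, z axes.
In Python, from plant import arm gives the robot as it stands.
- The arm moves only by the tool play_rows, never from a script. Its argument "motion" is one flat list of numbers, 5 for each row, row after row: the opening, from 0 (shut) to 1 (fully open), then the shift along the world's x, y, z in mm, then the turn about the world's z in rad. A call has 1 to 8 rows; each row shifts and turns the commanded pose from where the row before left it; what a row does not reach is not made up. A row lasts 1/12 s, in which the tool goes at most 41.7 mm and 7.16 degrees, less where a joint would pass 70% of its speed; a pose out of reach is approached as far as the arm can. A call with a gripper value outside its range is refused whole. The fingers move at their own pace and stop on an object; "force" is the grip in N (left out, the last holds). Time passes only in rows, so rows that do not move let the fingers close. It gives the time, the measured TCP pose, the force, the opening and the grip force at its end, in the units of the state.
- arm.get_state(): the state, without advancing time (a new reading comes with each control period).
- arm.capture(name): name is "scene" or "top"; returns a dict with "color" (480x640x3 uint8, red, green, blue), "K" (3x3 intrinsics, pixels), "rvec" (rotation vector, rad) and "tvec" (3), from world to camera coordinates, as OpenCV has them. Camera axes: x right, y down, z forward; pixel columns grow to the right and rows downward; lengths in m; the calibration is good to about 2 mm. A picture is of the moment at which its call begins. There is no depth.
- arm.hand_in(): hands the job in; it is judged then, once.
The state is a dict: "clock": time; "joint_pos": joint angles; "dq": joint speeds; "joint_torque": joint torques, N m; "ee_pos": TCP position; "eef_rot": TCP orientation; "contact_force": force on the tool from outside, world axes, zero at the start; "wrist_torque": the same for the moment, N m; "opening": opening from 0.0 (shut) to 1.0 (fully open); "gripper_force": force on a finger pad.
Only numpy, scipy, OpenCV 4.12 (cv2) and the standard library are available. Lean on these libraries where they do the work, as an engineer would, in place of code of your own. Each camera call takes 0.05 s, during which the arm holds its last target. There are 200 camera calls.

### The job

Turn the black click-stop dial of the spring setting block exactly four clicks clockwise (as seen from above, the way its white arrow points) from where it now stands, by pushing its red lug round with a fingertip. Push only: do not pinch the lug between the fingers, never go past the fourth click, and leave the dial sitting in that click with the parts standing around undisturbed.

Things in the scene. Friction and masses are not known exactly. Their poses are not given: they have to be found in the camera images.
- setting_block: The spring setting block, bolted to the table: a dark steel base plate with a green housing 112 x 112 mm, top 40 mm above the table, that carries the dial, and at the plate's far (+x) end a low round spring seat (centre 118 mm from the dial's axis, at most 28 mm high). Its plate is 12 mm thick and reaches from 70 mm behind to 165 mm ahead of the axis, 116 mm wide. Origin on the table, straight under the dial's axis; z up.
- dial_axis (a point): The dial's vertical axis at the level of the dial's flat upper face, 53 mm above the table. The dial is a black disc 94 mm in diameter with a white clockwise arrow, a steel hub (radius 12 mm, 4 mm high) in the middle and one red upright lug on its face. The fixed aluminium ring round it is 116 mm across with 12 black tick marks, one per click.
- lug (a point): A point in the red lug, 36 mm from the dial's axis, half-way up, 13.5 mm above the dial's face. The lug is an upright block on the radius, from 16 to 46 mm from the axis, 12 mm thick, 27 mm high (top 80 mm above the table), and turns with the dial; push on its anticlockwise side. In the rules, preload_dial_c2 is the anticlockwise half of its thickness, preload_dial_c3 the other half.
- preload_dial (a joint): The dial's angle in rad, growing clockwise. It rests only at clicks, multiples of 0.524 rad (30 degrees); 0, 1 or 2 clicks at the start; stops at -0.15 and 3.85 rad. Half-way to the next click it lets go and snaps into that click by itself, ahead of the fingertip; let go, it stays there. Needs about 6 to 12 N on the lug, pushed slowly (0.03 m/s); a fast shove can throw it past a click.
- piston_2: A white piston, 65 mm across and 103 mm high, loose, standing upright to the right of the block; leave it alone. Origin under its centre.
- disc_1: A pale disc with a centre hole, 62 mm across and 12 mm thick, loose, lying left of the block; leave it alone. Origin under its centre.
- thread_lock: A red bottle with a black nozzle, 36 mm across and 104 mm high, loose, standing upright left of and beyond the dial; leave it alone. Origin under its centre.
- screwdriver_1: A screwdriver with a black handle, 160 mm long and 25 mm thick, loose, lying right of the spring seat; leave it alone. Origin under its middle.

How it is judged:
At the end, for the whole second after the job is handed in: The dial rests, untouched, in the click four further clockwise than the one it started in (within a quarter click: the lug point has moved 59.9 to 64.6 mm in a straight line from its start), and each bystander is within 10 mm of where it stood (distance of lug from where it was at the start of the episode between 0.0599 and 0.0646 m and velocity of joint preload_dial between -0.05 and 0.05 rad/s and distance of each of piston_2, disc_1, thread_lock, screwdriver_1 from where it was at the start of the episode below 0.01 m).
It fails at once if the dial is turned past the fourth click (over the crest towards the fifth) (distance of lug from where it was at the start of the episode above 0.0672 m).
It fails at once if the lug is pinched: the fingers press on both of its sides at once (contact force between the fingers and preload_dial_c2 above 1 N and contact force between the fingers and preload_dial_c3 above 1 N).
It fails at once if a bystander is shifted, lifted or knocked over (distance of any of piston_2, disc_1, thread_lock, screwdriver_1 from where it was at the start of the episode above 0.015 m).
It also fails if it takes over 45 s, if anything falls off the work surface, if the arm or the gripper's body presses on something with over 40 N, if the wrist force passes 120 N, or if a joint passes its speed limit or range.

## Working session

There is one attempt and no reset: what is moved stays moved. The work goes in short steps, Python scripts to look and compute and a tool call to move; the robot and the scene stay as the last step left them, time stands still between calls to the robot, and variables do not carry over. Pictures are saved under pics/ and viewed, at most 10 in all, crops included, and the job is handed in when it is done.

Besides the shell and the picture viewer there is one more tool, called after "Request:" by a JSON object that holds its "fn" and its "kwargs". play_rows: Moves the arm, as the interface text tells. Its arguments: {"type":"object","properties":{"motion":{"type":"array","items":{"type":"number"}},"force":{"type":"number"}},"required":["motion"]}

```bash
mkdir -p pics; cat > h.py <<'E'
import numpy as np, cv2
from plant import arm
def ray(c,u,v,z):
    R=cv2.Rodrigues(np.array(c["rvec"],float))[0]; t=np.array(c["tvec"],float).ravel()
    d=R.T@np.linalg.inv(np.array(c["K"]))@np.array([u,v,1.]); o=-R.T@t
    return o+d*(z-o[2])/d[2]
def snap(n,f):
    c=arm.capture(n); cv2.imwrite(f"pics/{f}.png",c["color"][:,:,::-1]); np.save(f"pics/{f}.npy",c,allow_pickle=True); return c
E
python3 - <<'E'
from h import *
for n in("top","scene"): snap(n,n+"0")
s=arm.get_state();print(s["clock"],s["ee_pos"],s["eef_rot"],s["opening"])
E
```

```text
0.1 [0.20484269 0.53674098 0.23047207] [[-9.34191721e-01  3.56770330e-01 -8.72026736e-04]
 [ 3.56771238e-01  9.34190817e-01 -1.34208421e-03]
 [ 3.35823543e-04 -1.56487801e-03 -9.99998719e-01]] 1.0026777163989333
```

View pics/top0.png

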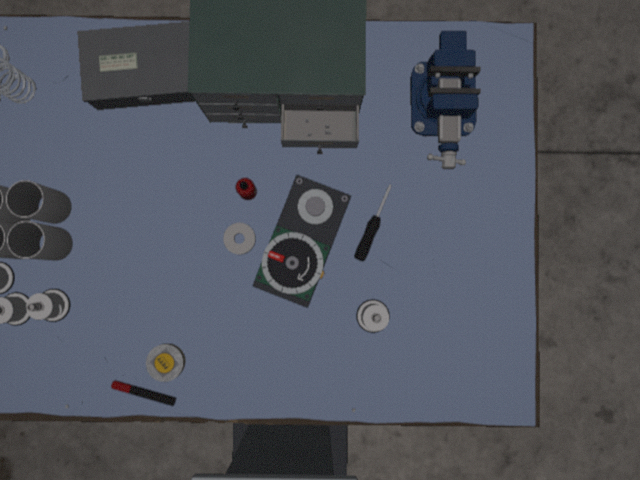

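View pics/scene0.png

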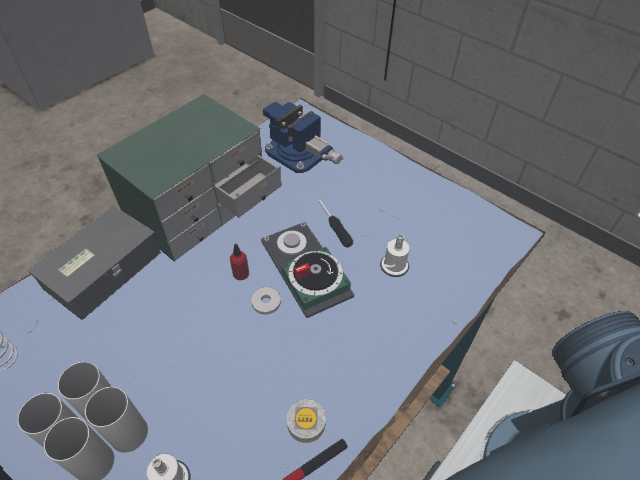

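The top view shows the dial at about (293,263), its lug at (276,257), the bottle at (245,188), the disc at (239,238), the piston at (374,316) and the screwdriver at (372,225). Next I'll measure them.

```bash
python3 - <<'E'
from h import *
c=np.load("pics/top0.npy",allow_pickle=True).item(); im=c["color"]; hsv=cv2.cvtColor(im,cv2.COLOR_RGB2HSV)
h,s,v=cv2.split(hsv)
roi=np.zeros(h.shape,bool); roi[215:310,245:340]=1
red=((h<8)|(h>172))&(s>130)&(v>80)&roi
ys,xs=np.nonzero(red); print("red",len(xs),xs.min(),xs.max(),ys.min(),ys.max())
r=cv2.minAreaRect(np.c_[xs,ys].astype(np.float32)); print(r, [ray(c,*p,.08).round(4) for p in cv2.boxPoints(r)])
# ring: bright low-sat
ring=((s<60)&(v>130)&roi).astype(np.uint8)
ys,xs=np.nonzero(ring); k=np.hypot(xs-293,ys-263); m=(k>22)&(k<36)
e=cv2.fitEllipse(cv2.convexHull(np.c_[xs,ys][m].astype(np.int32))); print("ring",e, ray(c,*e[0],.053))
for n,(u,vv,z) in dict(piston=(374,318,.09),disc=(239,238,.012),bottle=(245,188,.09),sd=(372,225,.012),seat=(315,206,.028)).items(): print(n,ray(c,u,vv,z).round(3))
c2=np.load("pics/scene0.npy",allow_pickle=True).item()
hs=cv2.cvtColor(c2["color"],cv2.COLOR_RGB2HSV);h,s,v=cv2.split(hs)
roi=np.zeros(h.shape,bool); roi[240:310,280:355]=1
ys,xs=np.nonzero(((h<8)|(h>172))&(s>130)&(v>60)&roi)
print("scene lug",ray(c2,xs.mean(),ys.mean(),.072), xs.mean(),ys.mean())
ys,xs=np.nonzero((s<60)&(v>130)&roi);k=np.hypot(xs-316,ys-270);m=(k>18)
e=cv2.fitEllipse(cv2.convexHull(np.c_[xs,ys][m].astype(np.int32))); print("ring",e, ray(c2,*e[0],.053))
big=np.hstack([cv2.resize(im[215:310,245:340],(390,390),interpolation=2),cv2.resize(c2["color"][235:315,275:355],(390,390),interpolation=2)])
cv2.imwrite("pics/crop0.png",big[:,:,::-1])
E
```

```text
red 83 268 283 251 261
((275.7930908203125, 256.0172424316406), (15.598407745361328, 6.870728015899658), 21.801410675048828) [array([0.5713, 0.014 , 0.08  ]), array([0.5831, 0.0096, 0.08  ]), array([ 0.5728, -0.017 ,  0.08  ]), array([ 0.5611, -0.0126,  0.08  ])]
ring ((292.0595703125, 262.5915832519531), (58.23446273803711, 59.0649299621582), 112.22914123535156) [ 0.56125055 -0.03033528  0.053     ]
piston [ 0.463 -0.181  0.09 ]
disc [0.608 0.075 0.012]
bottle [0.695 0.056 0.09 ]
sd [ 0.638 -0.183  0.012]
seat [ 0.671 -0.072  0.028]
scene lug [ 0.57547316 -0.00361768  0.072     ] 302.15384615384613 268.5897435897436Traceback (most recent call last):
  File "<stdin>", line 19, in <module>
cv2.error: OpenCV(4.12.0) /io/opencv/modules/imgproc/src/shapedescr.cpp:361: error: (-201:Incorrect size of input array) There should be at least 5 points to fit the ellipse in function 'fitEllipseNoDirect'
```

Measured values: axis (561.3, −30.3) mm, lug at 69° world, and the seat 117.5 mm from the axis, which matches the given size. The lug sits at a radius of about 31 mm at its middle, also as given. I'll move above the lug's anticlockwise side with the fingers shut; the tool's y axis is already radial.

Request:
{"fn": "play_rows", "kwargs": {"motion": [0,17,-26,0,0,0,17,-26,0,0,0,17,-26,0,0,0,17,-26,0,0,0,17,-26,0,0,0,17,-26,0,0,0,17,-26,0,0,0,17,-26,0,0], "force": 20}}

```text
clock: 0.77
ee_pos: [0.3414, 0.3277, 0.231]
eef_rot: [[-0.934, 0.357, -0.0], [0.357, 0.934, -0.0], [0.0, -0.0, -1.0]]
contact_force: [0.7, 0.3, 0.4]
opening: 0.001
gripper_force: 0.0
```

Request:
{"fn": "play_rows", "kwargs": {"motion": [0,17,-26,0,0,0,17,-26,0,0,0,17,-26,0,0,0,17,-26,0,0,0,17,-26,0,0,0,17,-26,0,0,0,17,-26,0,0,0,17,-26,0,0]}}

```text
clock: 1.43
ee_pos: [0.4775, 0.1197, 0.231]
eef_rot: [[-0.934, 0.357, -0.0], [0.357, 0.934, 0.0], [0.0, -0.0, -1.0]]
contact_force: [-0.7, 1.6, -0.4]
opening: -0.001
gripper_force: 0.0
```

Request:
{"fn": "play_rows", "kwargs": {"motion": [0,17,-26,0,0,0,17,-26,0,0,0,17,-26,0,0,0,13,-29,0,0,0,0,0,-25,0,0,0,0,-25,0,0,0,0,-20,0,0,0,0,0,0]}}

```text
clock: 2.1
ee_pos: [0.5377, 0.0144, 0.1563]
eef_rot: [[-0.934, 0.357, -0.009], [0.357, 0.934, 0.002], [0.009, -0.002, -1.0]]
contact_force: [-0.6, 0.7, -0.3]
opening: -0.001
gripper_force: 0.0
```

Request:
{"fn": "play_rows", "kwargs": {"motion": [0,0,0,0,0,0,0,0,0,0,0,0,-15,0,0,0,0,-15,0,0,0,0,-15,0,0,0,0,-15,0,0,0,0,0,0,0,0,0,0,0]}}

```text
invalid input at $.motion: expected a multiple of 5 numbers
```

```bash
python3 - <<'E'
from h import *
a=snap("top","top1")["color"][190:330,220:400];b=snap("scene","scene1")["color"][200:320,230:384]
cv2.imwrite("pics/crop1.png",np.hstack([cv2.resize(a,(400,311),interpolation=2),cv2.resize(b,(399,311),interpolation=2)])[:,:,::-1])
s=arm.get_state();print(s["ee_pos"],s["contact_force"],s["joint_pos"])
E
```

```text
[0.54051992 0.01430282 0.16078389] [-0.35968509  0.70066201  0.24160281] [-1.93161829e-01  1.81376313e-01  1.75711230e+00 -1.14841460e-05
  1.20529480e+00 -1.39915651e+00]
```

View pics/crop1.png

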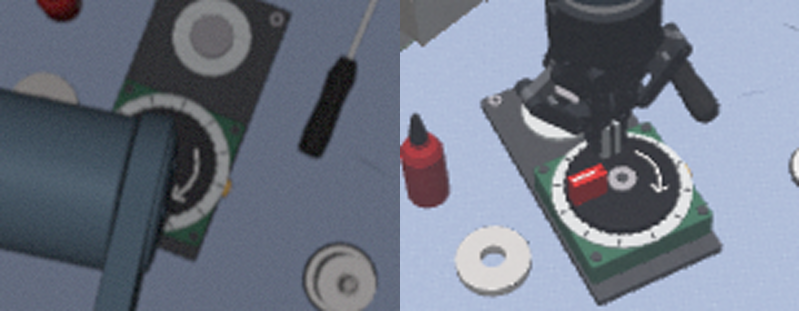

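The scene view shows the lug untouched at crop (587,187) and the shut fingers above it. The refused call was missing a number, so I'll send the descent again.

Request:
{"fn": "play_rows", "kwargs": {"motion": [0,0,0,-15,0,0,0,0,-15,0,0,0,0,-15,0,0,0,0,-15,0,0,0,0,-15,0,0,0,0,-12,0,0,0,0,-11,0,0,0,0,0,0]}}

```text
clock: 2.87
ee_pos: [0.5403, 0.0144, 0.062]
eef_rot: [[-0.934, 0.357, -0.002], [0.357, 0.934, 0.0], [0.002, -0.0, -1.0]]
contact_force: [-0.5, 0.1, -0.0]
opening: 0.001
gripper_force: 0.0
```

```bash
python3 - <<'E'
from h import *
b=snap("scene","scene2")["color"][210:330,250:410]
cv2.imwrite("pics/crop2.png",cv2.resize(b,(640,480),interpolation=2)[:,:,::-1])
s=arm.get_state();print(s["ee_pos"],s["contact_force"])
C=np.array([561.3,-30.3]);
def pose(a,r=34,t=17):
    a=np.radians(a);u=np.array([np.cos(a),np.sin(a)]);return C+r*u+t*np.array([-u[1],u[0]])
for k in np.arange(0,113,7.5): print(k,pose(69-k).round(1))
E
```

```text
[0.5408426  0.01435722 0.06297441] [ 0.5054928  -0.64927869 -0.23564847]
0.0 [557.6   7.5]
7.5 [562.6   7.7]
15.0 [567.5   7.2]
22.5 [572.4   6.1]
30.0 [577.    4.3]
37.5 [581.4   2. ]
45.0 [585.4  -0.9]
52.5 [589.1  -4.3]
60.0 [592.2  -8.2]
67.5 [594.8 -12.4]
75.0 [596.9 -16.9]
82.5 [598.3 -21.7]
90.0 [599.1 -26.6]
97.5 [599.3 -31.6]
105.0 [598.8 -36.5]
112.5 [597.7 -41.4]
```

View pics/crop2.png

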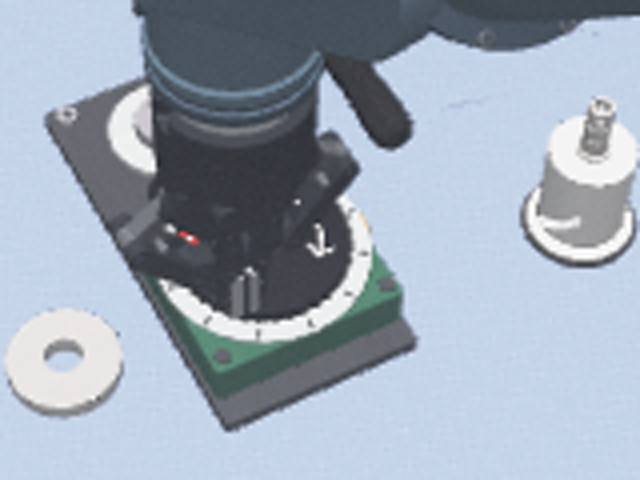

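Fingertips are down at crop (245,293), just behind the red lug at (187,238). No contact yet, so I'll approach it.

Request:
{"fn": "play_rows", "kwargs": {"motion": [0,3.7,-1.4,0,0,0,3.7,-1.4,0,0,0,3.7,-1.4,0,0,0,1.9,-0.7,0,0,0,1.9,-0.7,0,0,0,0,0,0,0]}}

```text
clock: 3.42
ee_pos: [0.5566, 0.0083, 0.0636]
eef_rot: [[-0.934, 0.357, 0.001], [0.357, 0.934, -0.0], [-0.001, 0.0, -1.0]]
contact_force: [-0.7, -0.1, 0.5]
opening: -0.002
gripper_force: 0.0
```

Request:
{"fn": "play_rows", "kwargs": {"motion": [0,0.9,-0.35,0,0,0,0.9,-0.35,0,0,0,0,0,0,0]}}

```text
clock: 3.67
ee_pos: [0.5578, 0.0079, 0.0632]
eef_rot: [[-0.934, 0.357, -0.0], [0.357, 0.934, 0.0], [0.0, -0.0, -1.0]]
contact_force: [-0.0, 0.0, -0.2]
opening: -0.0
gripper_force: 0.0
```

Request:
{"fn": "play_rows", "kwargs": {"motion": [0,0.9,-0.35,0,0,0,0.9,-0.35,0,0,0,0,0,0,0]}}

```text
clock: 3.92
ee_pos: [0.559, 0.0076, 0.0631]
eef_rot: [[-0.934, 0.357, -0.002], [0.357, 0.934, 0.001], [0.002, 0.0, -1.0]]
contact_force: [-4.0, 2.4, 2.0]
opening: 0.0
gripper_force: 2.0
```

Contact is at the expected place, so I'll push round the arc, with the tool turning along with the dial.

Request:
{"fn": "play_rows", "kwargs": {"motion": [0,2.5,0.1,0,-0.0654,0,2.5,0.1,0,-0.0654,0,2.45,-0.25,0,-0.0654,0,0,0,0,0]}}

```text
clock: 4.25
ee_pos: [0.5666, 0.0074, 0.063]
eef_rot: [[-0.845, 0.534, -0.001], [0.534, 0.845, 0.0], [0.001, -0.001, -1.0]]
contact_force: [-1.3, 0.9, -0.1]
opening: 0.0
gripper_force: 0.7
```

Request:
{"fn": "play_rows", "kwargs": {"motion": [0,2.45,-0.25,0,-0.0654,0,2.45,-0.55,0,-0.0654,0,2.45,-0.55,0,-0.0654,0,0,0,0,0]}}

```text
clock: 4.58
ee_pos: [0.5754, 0.0053, 0.0635]
eef_rot: [[-0.726, 0.688, 0.002], [0.688, 0.726, -0.001], [-0.002, 0.001, -1.0]]
contact_force: [0.7, -1.0, -0.5]
opening: -0.001
gripper_force: 0.0
```

```bash
python3 - <<'E'
from h import *
b=snap("scene","scene3")["color"][210:330,250:410]
cv2.imwrite("pics/crop3.png",cv2.resize(b,(640,480),interpolation=2)[:,:,::-1])
s=arm.get_state();print(s["ee_pos"],s["contact_force"])
E
```

```text
[0.57504819 0.00546711 0.06346119] [-0.12813671  0.12329759  0.96918432]
```

View pics/crop3.png

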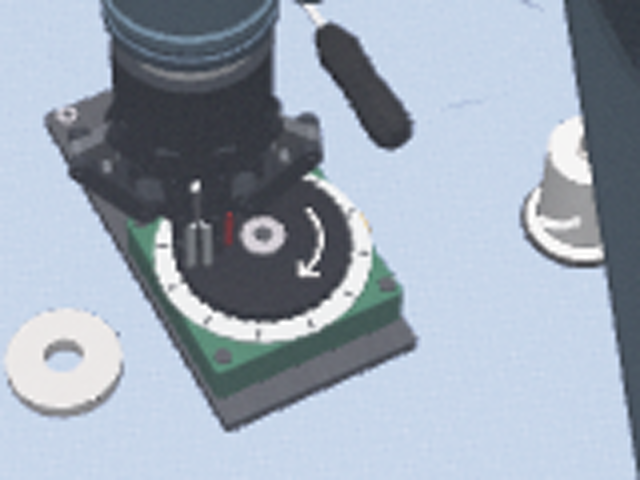

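The dial snapped to click 1; the lug end shows at (229,228), ahead of the free fingertip at (198,243). On to clicks 2 and 3.

Request:
{"fn": "play_rows", "kwargs": {"motion": [0,2.3,-0.9,0,-0.0654,0,2.3,-0.9,0,-0.0654,0,2.2,-1.15,0,-0.0654,0,2.2,-1.15,0,-0.0654,0,2.0,-1.45,0,-0.0654,0,0,0,0,0]}}

```text
clock: 5.13
ee_pos: [0.5846, 0.0007, 0.063]
eef_rot: [[-0.468, 0.884, -0.002], [0.884, 0.468, 0.001], [0.001, -0.001, -1.0]]
contact_force: [-2.8, 1.4, 0.7]
opening: 0.005
gripper_force: 1.2
```

Request:
{"fn": "play_rows", "kwargs": {"motion": [0,2.0,-1.45,0,-0.0654,0,0,0,0,0,0,0,0,0,0]}}

```text
clock: 5.38
ee_pos: [0.5878, -0.0015, 0.0634]
eef_rot: [[-0.412, 0.911, 0.001], [0.911, 0.412, -0.001], [-0.001, 0.001, -1.0]]
contact_force: [-0.2, -0.5, 0.3]
opening: 0.004
gripper_force: 0.0
```

Request:
{"fn": "play_rows", "kwargs": {"motion": [0,1.85,-1.7,0,-0.0654,0,1.85,-1.7,0,-0.0654,0,1.55,-1.95,0,-0.0654,0,1.55,-1.95,0,-0.0654,0,1.3,-2.1,0,-0.0654,0,1.3,-2.1,0,-0.0654,0,0,0,0,0]}}

```text
clock: 5.97
ee_pos: [0.5967, -0.0118, 0.0633]
eef_rot: [[-0.029, 1.0, -0.0], [1.0, 0.029, 0.002], [0.002, -0.0, -1.0]]
contact_force: [-3.2, 6.2, 2.4]
opening: -0.002
gripper_force: 3.0
```

Request:
{"fn": "play_rows", "kwargs": {"motion": [0,1.05,-2.25,0,-0.0654,0,1.05,-2.25,0,-0.0654,0,0,0,0,0,0,0,0,0,0]}}

```text
clock: 6.3
ee_pos: [0.5992, -0.0176, 0.0634]
eef_rot: [[0.098, 0.995, 0.001], [0.995, -0.098, -0.001], [-0.001, 0.001, -1.0]]
contact_force: [-0.4, 0.1, -0.4]
opening: -0.001
gripper_force: 0.0
```

```bash
python3 - <<'E'
from h import *
b=snap("scene","scene4")["color"][210:330,250:410]
cv2.imwrite("pics/crop4.png",cv2.resize(b,(640,480),interpolation=2)[:,:,::-1])
s=arm.get_state();print(s["clock"],s["ee_pos"],s["contact_force"])
E
```

```text
6.35 [ 0.59914539 -0.01754801  0.06339075] [ 0.59083572 -0.67541996 -0.30793212]
```

View pics/crop4.png

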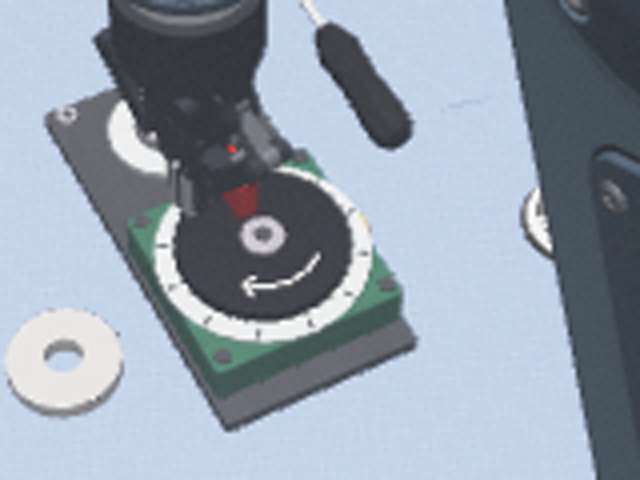

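Click 3 reached: the lug, near (240,200), now points along the block toward the seat, and contact is free. For the last click I'll push in small steps near the crest.

Request:
{"fn": "play_rows", "kwargs": {"motion": [0,0.7,-2.4,0,-0.0654,0,0.7,-2.4,0,-0.0654,0,0.4,-2.45,0,-0.0654,0,0.4,-2.45,0,-0.0654,0,0.1,-2.5,0,-0.0654,0,0,0,0,0]}}

```text
clock: 6.85
ee_pos: [0.6015, -0.0292, 0.0633]
eef_rot: [[0.416, 0.909, 0.001], [0.909, -0.416, 0.001], [0.001, 0.0, -1.0]]
contact_force: [1.1, 5.0, 0.1]
opening: -0.002
gripper_force: 2.3
```

Request:
{"fn": "play_rows", "kwargs": {"motion": [0,0.1,-1.25,0,-0.0327,0,0,-1.25,0,-0.0327,0,0,0,0,0,0,0,0,0,0]}}

```text
clock: 7.18
ee_pos: [0.6016, -0.0311, 0.0634]
eef_rot: [[0.471, 0.882, 0.001], [0.882, -0.471, 0.001], [0.001, 0.0, -1.0]]
contact_force: [1.2, 4.4, -1.2]
opening: 0.001
gripper_force: 2.7
```

Request:
{"fn": "play_rows", "kwargs": {"motion": [0,-0.1,-1.25,0,-0.0327,0,0,0,0,0,0,0,0,0,0]}}

```text
clock: 7.43
ee_pos: [0.6015, -0.0324, 0.0634]
eef_rot: [[0.499, 0.866, 0.001], [0.866, -0.499, 0.001], [0.001, 0.0, -1.0]]
contact_force: [2.9, 5.3, -0.8]
opening: 0.003
gripper_force: 2.6
```

Still on the near side of the crest.

Request:
{"fn": "play_rows", "kwargs": {"motion": [0,-0.2,-1.2,0,-0.0327,0,0,0,0,0,0,0,0,0,0]}}

```text
clock: 7.68
ee_pos: [0.6013, -0.034, 0.0633]
eef_rot: [[0.528, 0.849, 0.001], [0.849, -0.528, 0.0], [0.001, 0.0, -1.0]]
contact_force: [1.9, 3.9, -0.2]
opening: 0.002
gripper_force: 2.1
```

Request:
{"fn": "play_rows", "kwargs": {"motion": [0,-0.2,-1.2,0,-0.0327,0,0,0,0,0,0,0,0,0,0]}}

```text
clock: 7.93
ee_pos: [0.6008, -0.036, 0.0633]
eef_rot: [[0.556, 0.831, -0.0], [0.831, -0.556, -0.001], [-0.001, 0.0, -1.0]]
contact_force: [0.4, 1.1, -0.3]
opening: -0.002
gripper_force: 0.6
```

Request:
{"fn": "play_rows", "kwargs": {"motion": [0,-0.3,-1.2,0,-0.0327,0,0,0,0,0,0,0,0,0,0]}}

```text
clock: 8.18
ee_pos: [0.6003, -0.0373, 0.0632]
eef_rot: [[0.584, 0.812, -0.001], [0.812, -0.584, -0.001], [-0.001, -0.0, -1.0]]
contact_force: [-1.1, 0.1, 0.4]
opening: 0.004
gripper_force: 0.0
```

```bash
python3 - <<'E'
from h import *
b=snap("scene","scene5")["color"][210:330,250:410]
cv2.imwrite("pics/crop5.png",cv2.resize(b,(640,480),interpolation=2)[:,:,::-1])
s=arm.get_state();print(s["clock"],s["ee_pos"],s["contact_force"],s["gripper_force"])
E
```

```text
8.2333 [ 0.60024541 -0.03715646  0.06318823] [0.10495276 0.30721492 0.1714343 ] 0.0
```

View pics/crop5.png

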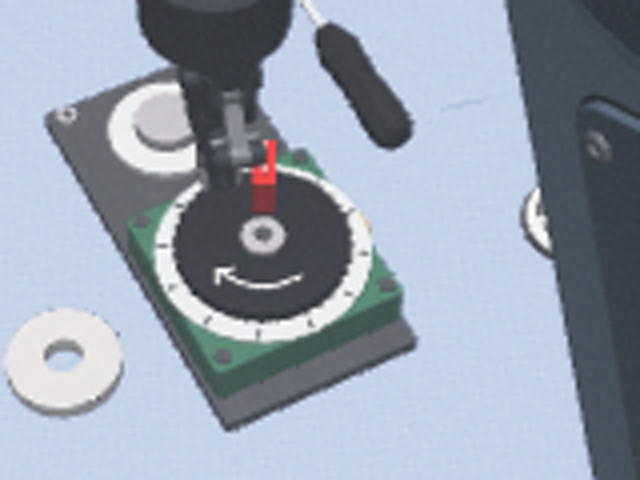

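It let go: the lug is ahead at (264,180) and contact is zero. I'll back off anticlockwise, then lift and swing clear to check.

Request:
{"fn": "play_rows", "kwargs": {"motion": [0,1.5,2,0,0,0,2,3,0,0,0,2,3,0,0,0,0,0,10,0,0,0,0,20,0,0,0,0,25,0,0,0,0,25,0,0,0,0,25,0]}}

```text
clock: 8.9
ee_pos: [0.606, -0.0286, 0.1701]
eef_rot: [[0.585, 0.811, 0.0], [0.811, -0.585, -0.0], [-0.0, 0.0, -1.0]]
contact_force: [0.1, -0.1, 0.6]
opening: -0.001
gripper_force: 0.0
```

Request:
{"fn": "play_rows", "kwargs": {"motion": [0,0,0,30,0,0,0,0,30,0,0,-20,25,0,0,0,-20,25,0,0,0,-20,25,0,0,0,-20,25,0,0,0,-20,25,0,0,0,-20,25,0,0]}}

```text
clock: 9.57
ee_pos: [0.4849, 0.1223, 0.2292]
eef_rot: [[0.585, 0.811, 0.001], [0.811, -0.585, -0.0], [0.001, 0.001, -1.0]]
contact_force: [-0.3, 0.2, -0.2]
opening: -0.001
gripper_force: 0.0
```

Request:
{"fn": "play_rows", "kwargs": {"motion": [0,-20,25,0,0,0,-20,25,0,0,0,-20,25,0,0,0,-20,25,0,0,0,-20,25,0,0,0,-10,25,0,0,0,0,0,0,0,0,0,0,0,0]}}

```text
clock: 10.23
ee_pos: [0.3755, 0.2722, 0.2291]
eef_rot: [[0.582, 0.813, 0.001], [0.813, -0.582, 0.0], [0.001, 0.001, -1.0]]
contact_force: [1.0, -0.2, 0.3]
opening: 0.001
gripper_force: 0.0
```

```bash
python3 - <<'E'
from h import *
c=snap("top","top6"); sc=snap("scene","scene6")
c0=np.load("pics/top0.npy",allow_pickle=True).item()
C=np.array([.5613,-.0303])
def lug(c):
    h,s,v=cv2.split(cv2.cvtColor(c["color"],cv2.COLOR_RGB2HSV))
    roi=np.zeros(h.shape,bool); roi[215:310,245:340]=1
    ys,xs=np.nonzero(((h<8)|(h>172))&(s>130)&(v>80)&roi)
    if len(xs)<20: print("few",len(xs)); return
    p=ray(c,xs.mean(),ys.mean(),.075)[:2]-C
    print(len(xs),p.round(4),np.hypot(*p),np.degrees(np.arctan2(p[1],p[0])))
lug(c0);lug(c)
a=c["color"][170:340,220:400];b=sc["color"][170:330,220:410]
cv2.imwrite("pics/crop6.png",np.hstack([cv2.resize(a,(400,378),interpolation=2),cv2.resize(b,(400,337),interpolation=2)[:, :] if 0 else cv2.resize(b,(400,378),interpolation=2)])[:,:,::-1])
E
```

```text
83 [0.0105 0.0282] 0.030058836951388418 69.61548174593298
80 [ 0.0189 -0.0221] 0.02906540641152805 -49.49272685206436
```

View pics/crop6.png

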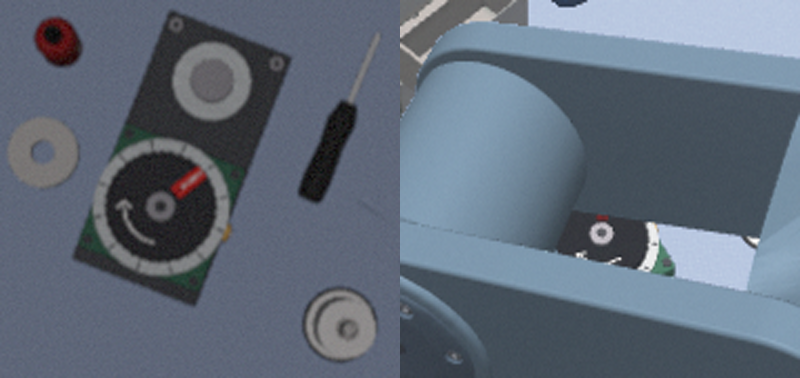

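The top view shows the lug at (188,181). It has turned 119°, which is four clicks, and the bystanders are where they stood.

```bash
python3 -c "
from plant import arm
print(arm.hand_in())"
```

```text
the job is handed in; nothing more can be done
None
```

I pushed the dial four clicks clockwise (119° measured from the top camera) and left it resting untouched in that click. The bystanders looked undisturbed in the last top view, and I handed the job in at about 10 s on the clock; no verdict came back.

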